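# Set out the spice row beside the counter scale

## Robot

A 6-joint arm with a two-finger parallel gripper is mounted at the origin on the work surface. World frame = base frame: x ahead of the robot, y to its left, z up, the work surface at z = 0. Lengths are in m, angles in degrees, forces in N, time in s.
With the tool pointing down it reaches from about 0.375 to 0.825 m from the base axis. Payload 5.5 kg.
Tool frame: the origin (TCP) lies at the very end of the fingers, on their centre line; the grasp point (between the pads) lies 19 mm behind it; z points along the fingers, y is the line along which they close (so a half turn about z gives the same grasp; the last joint's range is limited). The gripper opens to 85 mm and grips with 20 to 120 N. Pads are 22 mm wide; open, the fingers measure 114 mm over their backs; the gripper's body (76 mm by 85 mm) begins 54 mm behind the grasp point. The pads swing forward as they close: fully open they stand 13 mm farther back than shut.
Start: joints at [66.406, 17.962, -2.699, 69.339, 0, 90], TCP at [0.24, 0.55, 0.231] pointing down, gripper open.
Joint ranges: [-152.73, 152.73], [-39.44, 99.34], [-58.76, 71.6], [-118.89, 123.64], [-81.53, 83.1], [-180, 180]. Speed limits (degrees/s): [136.94, 136.94, 172.46, 180, 180, 180].

## Interface

Orientations are given as [roll, pitch, yaw] about the fixed x, y, z axes, in that order (R = Rz(yaw) Ry(pitch) Rx(roll)).
In Python, from bench import * gives the robot as it stands.
- The arm moves only by the tool jog_arm, called after "Emit:" as name(argument=value, ...), one argument or row to a line, values as JSON. Schema: {"type":"object","properties":{"segments":{"type":"array","items":{"type":"array","items":{"type":"array","items":{"type":"number"},"minItems":7,"maxItems":7},"minItems":1,"maxItems":10},"minItems":1,"maxItems":1},"squeeze":{"type":"number"},"only":{"type":"string"},"quiet":{"type":"boolean"},"lines":{"type":"string"}},"required":["segments"],"additionalProperties":false}. segments is a list that holds a single list of rows (three levels of brackets), with 1 to 10 rows, each of 7 numbers: the opening from 0.0 (shut) to 1.0 (fully open), then dx, dy, dz in m, then a rotation vector rx, ry, rz in degrees; each row is the pose to reach, as a shift and turn from the pose commanded when the call began, along the tool's axes at that moment; what a row does not reach only later rows make up. A row lasts 1/8 s, in which the tool goes at most 0.0625 m and 10.7 degrees, less where a joint would pass 70% of its speed; a pose out of reach is approached as far as the arm can. The fingers move at their own pace and stop on an object; squeeze is the grip in N (left out, the last holds). Time passes only in rows, so rows that do not move let the fingers close. The tool returns the time, the measured TCP pose, the force, the opening and the grip force at its end. only (a regular expression) keeps the lines of the reply that match it, lines (a string "A,B") keeps lines A to B, and quiet returns only ok. Input that does not fit is refused with a message, and nothing moves.
- get_state(): the state, without advancing time (a new reading comes with each control period).
- grab_frame(name): name is "scene" or "top" or "wrist"; returns a dict with "pixels" (480x640x3 uint8, red, green, blue), "K" (3x3 intrinsics, pixels), "dist_coeffs" ([k1, k2, p1, p2, k3] as OpenCV has them; the pictures are not rectified), "R" (3x3) and "t" (3): a world point X has camera coordinates R X + t; the wrist camera has in their place "tool_from_camera" (4x4, takes a point from camera to tool coordinates, whose origin is the TCP and whose axes are the flange's). Camera axes: x right, y down, z forward; pixel columns grow to the right and rows downward; lengths in m; the calibration is good to about 2 mm. A picture is of the moment at which its call begins: read the wrist's pose just before it. There is no depth.
- job_done(): hands the job in; it is judged then, once.
The state is a dict: "time_s": time; "qpos": joint angles; "dq": joint speeds; "joint_efforts": joint torques, N m; "tool_pos": TCP position; "tool_rot": TCP orientation; "force": force on the tool from outside, world axes, zero at the start; "ft_torque": the same for the moment, N m; "finger_gap": opening from 0.0 (shut) to 1.0 (fully open); "finger_force": force on a finger pad.
Only numpy, scipy, OpenCV 4.12 (cv2) and the standard library are available. Lean on these libraries where they do the work, as an engineer would, in place of code of your own. Each camera call takes 0.05 s, during which the arm holds its last target. There are 200 camera calls.

## Task

Set out the display row on the wooden board, each piece upright and centred on its own cork mat: the wide clay jar on the mat next to the scale, the narrow clay jar on the mat at the other end, and the metal can between the two jars. Close each jar with the wooden lid that fits its mouth, pushed fully home. Do not tip the jars or the can over, and do not shift the egg carton.

Things in the scene. Friction and masses are not known exactly. Their poses are not given: they have to be found in the camera images.
- jar_wide: Wide, low, open round terracotta jar, straight sides: 64 mm outside diameter, 80 mm tall, 4 mm wall (mouth 56 mm across), stands empty and upright on the counter. Loose, about 0.2 kg. Origin: centre of its underside; z up its axis, rim at z = 80 mm.
- jar_narrow: Narrow, taller, open round terracotta jar, straight sides: 54 mm outside diameter, 100 mm tall, 4 mm wall (mouth 46 mm across), stands empty and upright on the counter. Loose, about 0.2 kg. Origin: centre of its underside; z up its axis, rim at z = 100 mm.
- can: Closed metal food can with a plain paper band, 55 mm diameter, 85 mm tall, stands upright on the counter. Loose, about 0.25 kg. Origin: centre of its underside; z up its axis.
- lid_wide: Larger wooden lid, knob up on the counter. From below: round plug 52.4 mm diameter and 10 mm high that enters the wide jar's mouth; flange 62 mm diameter and 6 mm thick that rests on the rim; round knob 22 mm diameter and 24 mm high. 40 mm tall in all. Loose, about 50 g. Origin: centre of the plug's underside, so a seated lid's origin lies 10 mm below the rim; z up.
- lid_narrow: Smaller wooden lid, knob up on the counter. From below: round plug 42.4 mm diameter and 10 mm high that enters the narrow jar's mouth; flange 52 mm diameter and 6 mm thick that rests on the rim; round knob 22 mm diameter and 24 mm high. 40 mm tall in all. Loose, about 40 g. Origin: centre of the plug's underside, so a seated lid's origin lies 10 mm below the rim; z up.
- mat_a: One of three alike round cork mats, 84 mm diameter, 3 mm thick, fixed in a row 115 mm apart on a dark wooden board (370 x 110 mm, 12 mm thick). Which of the three lies where in the row varies. Origin: centre of its underside, on the board's top; the mat's top is 3 mm above it, 15 mm above the counter.
- mat_b: One of three alike round cork mats, 84 mm diameter, 3 mm thick, fixed in a row 115 mm apart on a dark wooden board (370 x 110 mm, 12 mm thick). Which of the three lies where in the row varies. Origin: centre of its underside, on the board's top; the mat's top is 3 mm above it, 15 mm above the counter.
- mat_c: One of three alike round cork mats, 84 mm diameter, 3 mm thick, fixed in a row 115 mm apart on a dark wooden board (370 x 110 mm, 12 mm thick). Which of the three lies where in the row varies. Origin: centre of its underside, on the board's top; the mat's top is 3 mm above it, 15 mm above the counter.
- scale: Grey counter scale with a flat steel platter, 150 mm (x) by 170 mm (y), 46 mm tall, fixed, standing beyond one end of the row of mats, to the left or the right. It is the landmark only; nothing goes on it. Origin: centre of its underside, about 175 mm from the mat next to it.
- eggs: Bystander: open cardboard carton of six brown eggs, 150 x 100 mm, 67 mm tall, loose, beyond the other end of the row from the scale. Origin: centre of its underside. Leave it where it is.

How it is judged:
By the outcome, as a careful person would: the job done as asked, in the order asked, and still so for the second after the job is handed in, with the robot touching nothing.
It also fails if it takes over 104 s, if anything falls off the work surface, if the arm or the gripper's body presses on something with over 40 N, if the wrist force passes 120 N, or if a joint passes its speed limit or range.

## Working session

There is one attempt and no reset: what is moved stays moved. The work goes in short steps, Python scripts to look and compute and a tool call to move; the robot and the scene stay as the last step left them, time stands still between calls to the robot, and variables do not carry over. Pictures are saved under pics/ and viewed, at most 14 in all, crops included, and the job is handed in when it is done.

```bash
mkdir -p pics; ls; cat > h.py <<'E'
from bench import *
import numpy as np, cv2
from scipy.spatial.transform import Rotation as Ro
def save(n,f): cv2.imwrite('pics/%s.png'%n, f['pixels'][:,:,::-1])
def ray(f,px):
    p=cv2.undistortPoints(np.array(px,float).reshape(-1,1,2),np.array(f['K']),np.array(f['dist_coeffs'])).reshape(-1,2)
    d=np.c_[p,np.ones(len(p))]
    if 'R' in f:
        R=np.array(f['R']);t=np.array(f['t']);return -R.T@t,d@R
    T=np.array(f['tool_from_camera']);s=f['state'];Rt=Ro.from_euler('xyz',s['tool_rot'],degrees=True).as_matrix()
    return Rt@T[:3,3]+s['tool_pos'], d@(Rt@T[:3,:3]).T
def onz(f,px,z):
    c,d=ray(f,px);return c+d*((z-c[2])/d[:,2])[:,None]
def grab(n):
    s=get_state();f=grab_frame(n)
    if n=='wrist': f['state']=s
    return f
E
python3 - <<'E'
from h import *
s=get_state();print(s)
for n in ('scene','top'):
    f=grab(n);save(n+'0',f);np.save(n+'0.npy',f,allow_pickle=True);
    print(n,-np.array(f['R']).T@f['t'], np.array(f['R'])[2], np.array(f['K'])[0,0])
f=grab('wrist');print(f['tool_from_camera'])
E
```

```text
pics
{'time_s': 0.0, 'qpos': array([ 6.64065136e+01,  1.80029021e+01, -2.75548895e+00,  6.93387490e+01,
       -1.72632101e-03,  8.99987449e+01]), 'dq': array([-0.05176791,  0.10433234, -0.04737046, -0.04927756, -0.10399294,
        0.05719403]), 'joint_efforts': array([-8.52345011e-05, -5.39595973e+01,  3.39742398e+01,  1.89940073e-02,
       -2.13218392e-06, -9.24277998e-06]), 'tool_pos': array([0.23992346, 0.54930842, 0.2304384 ]), 'tool_rot': array([-1.79902860e+02,  1.72419068e-03,  1.56407772e+02]), 'force': array([0.56777089, 0.22875635, 0.08226889]), 'ft_torque': array([-0.0208518 ,  0.00893342, -0.05242049]), 'finger_force': 0.0, 'finger_gap': 0.9965334087391653}
scene [1.14308226 0.88053559 0.73990643] [-0.46191424 -0.68710538 -0.56082211] 606.5981234824623
top [0.41703547 0.01836104 1.18980723] [ 0.11750078 -0.00794419 -0.99304101] 519.860207566498
[[ 5.88091008e-04 -9.55781405e-01 -2.94077473e-01  7.49156871e-02]
 [ 9.99999776e-01  6.56492919e-04 -1.33885973e-04 -2.45502459e-04]
 [ 3.21025502e-04 -2.94077329e-01  9.55781576e-01 -1.42382208e-01]
 [ 0.00000000e+00  0.00000000e+00  0.00000000e+00  1.00000000e+00]]
```

View pics/top0.png

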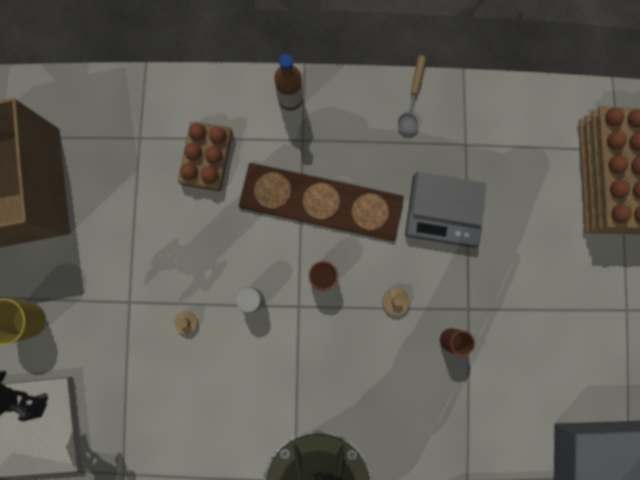

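View pics/scene0.png

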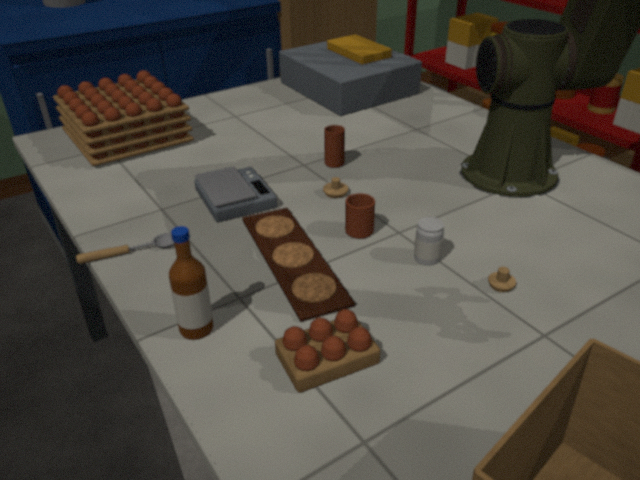

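```bash
cat >> h.py <<'E'
def blob(f,seed,tol,rad=45):
    """region of similar colour connected to seed -> centroid, area, contour"""
    im=cv2.GaussianBlur(f['pixels'],(3,3),0);lab=cv2.cvtColor(im,cv2.COLOR_RGB2LAB).astype(int)
    x,y=map(int,seed);ref=np.median(lab[y-2:y+3,x-2:x+3].reshape(-1,3),0)
    m=(np.abs((lab-ref)*[0.4,1,1]).max(2)<tol).astype(np.uint8)
    w=np.zeros_like(m);cv2.circle(w,(x,y),rad,1,-1);m=m*w
    m=cv2.morphologyEx(m,cv2.MORPH_CLOSE,np.ones((5,5)))
    cs,_=cv2.findContours(m,cv2.RETR_EXTERNAL,cv2.CHAIN_APPROX_NONE)
    c=max(cs,key=cv2.contourArea);M=cv2.moments(c)
    return np.array([M['m10'],M['m01']])/M['m00'],M['m00'],c
E
python3 - <<'E'
from h import *
T=np.load('top0.npy',allow_pickle=True).item();S=np.load('scene0.npy',allow_pickle=True).item()
I=dict(jw=((323,275),(360,217),.04,8),jn=((457,342),(335,147),.05,8),can=((249,300),(429,245),.0425,6),
 lw=((397,302),(337,187),.013,8),ln=((186,323),(503,282),.013,8),m1=((370,211),(275,226),.015,7),m2=((321,201),(293,254),.015,7),m3=((272,190),(314,287),.015,7))
im=T['pixels'][:,:,::-1].copy();im2=S['pixels'][:,:,::-1].copy()
for k,(a,b,z,t) in I.items():
    for f,s,i in((T,a,im),(S,b,im2)):
        c,A,ct=blob(f,s,t,35);cv2.drawContours(i,[ct],-1,(0,255,0),1)
        print(k,c.round(1),A,cv2.boundingRect(ct),onz(f,c,z)[0].round(4))
v=np.hstack([cv2.resize(im[140:380,150:500],None,fx=1.14,fy=1.14),cv2.resize(im2[110:350,200:540],None,fx=1.14,fy=1.14)])
cv2.imwrite('pics/m.png',v);print(v.shape)
E
```

```text
jw [322.9 275.3] 491.0 (311, 263, 25, 26) [ 0.4673 -0.0033  0.04  ]
jw [359.2 215.7] 1037.5 (346, 195, 28, 43) [ 0.4667 -0.0025  0.04  ]
jn [456.3 341.7] 611.0 (440, 329, 34, 26) [ 0.3268 -0.2979  0.05  ]
jn [333.8 146. ] 670.0 (325, 126, 19, 41) [ 0.3282 -0.2991  0.05  ]
can [237.4 296.4] 1947.5 (214, 265, 52, 71) [0.4169 0.1838 0.0425]
can [424.7 247.1] 1780.5 (395, 224, 60, 49) [0.4325 0.1692 0.0425]
lw [395.6 301.2] 537.5 (383, 288, 27, 27) [ 0.4131 -0.1693  0.013 ]
lw [339.5 190.5] 231.0 (325, 181, 46, 40) [ 0.4116 -0.1544  0.013 ]
ln [187.  323.1] 307.5 (176, 311, 21, 24) [0.3541 0.2999 0.013 ]
ln [501.1 280.4] 376.0 (488, 268, 28, 24) [0.3574 0.3047 0.013 ]
m1 [369.7 211. ] 892.5 (353, 194, 35, 35) [ 0.6178 -0.1085  0.015 ]
m1 [274.3 226. ] 524.0 (257, 217, 36, 20) [ 0.6199 -0.1061  0.015 ]
m2 [320.8 200.5] 905.0 (304, 183, 35, 36) [0.6398 0.0043 0.015 ]
m2 [292.4 254.3] 661.0 (273, 243, 40, 24) [0.6426 0.0066 0.015 ]
m3 [272.1 189.9] 899.0 (255, 173, 35, 35) [0.6622 0.1168 0.015 ]
m3 [313.4 286.9] 861.5 (293, 274, 43, 27) [0.6649 0.1195 0.015 ]
(274, 787, 3)
```

View pics/m.png

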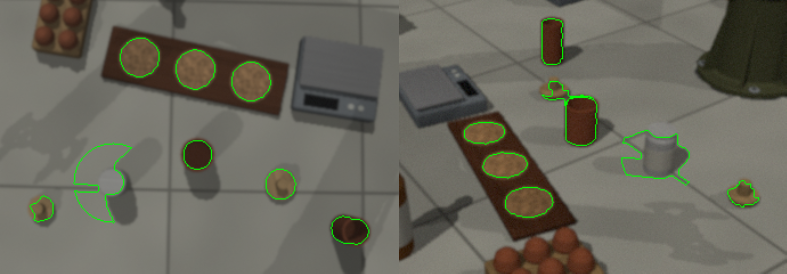

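Emit:
jog_arm(
  segments=[
    [[1,-0.05,-0.05,0,0,0,8],[1,-0.09,-0.09,0,0,0,16],[1,-0.13,-0.13,0,0,0,26],[1,-0.17,-0.17,0,0,0,36],[1,-0.22,-0.21,0,0,0,46],[1,-0.27,-0.26,0,0,0,56],[1,-0.32,-0.31,0,0,0,66.4],[1,-0.37,-0.36,0.02,0,0,66.4],[1,-0.41,-0.4,0.04,0,0,66.4],[1,-0.429,-0.415,0.05,0,0,66.4]],
  ],
)

```text
time_s: 1.4
tool_pos: [0.4675, -0.0045, 0.1808]
tool_rot: [180.0, 0.0, 89.9]
force: [0.3, 0.7, 0.7]
finger_gap: 1.0
finger_force: 0.0
```

```bash
python3 - <<'E'
from h import *
s=get_state();print(s['tool_pos'],s['tool_rot'],s['qpos'])
f=grab('wrist');save('w1',f);np.save('w1.npy',f,allow_pickle=True)
T=np.load('top0.npy',allow_pickle=True).item();print(onz(T,[(249,299.5)],.085))
E
```

```text
[ 0.46753484 -0.00445591  0.18082156] [1.79976343e+02 1.41438982e-03 8.99301005e+01] [-5.45187836e-01  5.39034096e+00 -2.50800705e+01  5.95059207e+01
 -1.21810075e-03  8.95247112e+01]
[[0.41092195 0.15274404 0.085     ]]
```

View pics/w1.png

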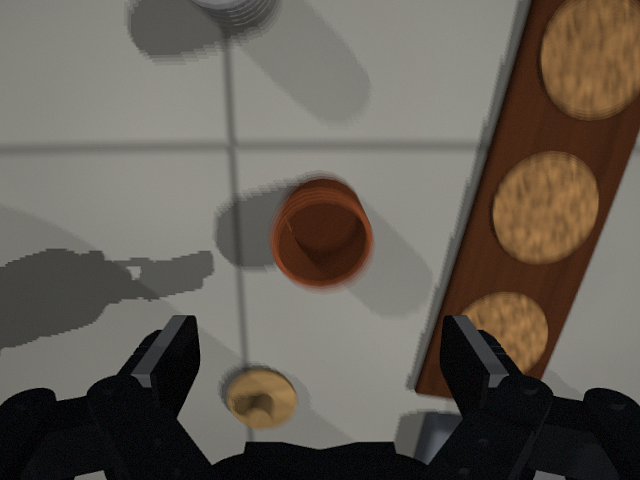

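```bash
cat >> h.py <<'E'
from scipy.optimize import least_squares
def circ(f,ct,z,r,half=None):
    """known-radius circle through contour on plane z; half: keep only points on far side from camera"""
    P=onz(f,ct.reshape(-1,2),z)[:,:2];c0=P.mean(0);cam=ray(f,[(320,240)])[0][:2]
    for _ in range(4):
        Q=P
        if half:
            u=(c0-cam)/np.linalg.norm(c0-cam);Q=P[(P-c0)@u>half*r]
        o=least_squares(lambda c:np.hypot(*(Q-c).T)-r-c_off(c),c0,loss='soft_l1',f_scale=.001) if 0 else least_squares(lambda p:np.hypot(*(Q-p[:2]).T)-p[2],[*c0,r],loss='soft_l1',f_scale=.001)
        c0=o.x[:2]
    return o.x.round(4),len(Q)
def redmask(f,box,hi=12,smin=110,vmin=25):
    h=cv2.cvtColor(cv2.GaussianBlur(f['pixels'],(3,3),0),cv2.COLOR_RGB2HSV)
    m=(((h[...,0]<hi)|(h[...,0]>172))&(h[...,1]>smin)&(h[...,2]>vmin)).astype(np.uint8)
    w=np.zeros_like(m);x0,y0,x1,y1=box;w[y0:y1,x0:x1]=1
    cs,_=cv2.findContours(cv2.morphologyEx(m*w,cv2.MORPH_CLOSE,np.ones((5,5))),cv2.RETR_EXTERNAL,cv2.CHAIN_APPROX_NONE)
    return max(cs,key=cv2.contourArea)
E
sed -i 's/o=least_squares(lambda c:.* if 0 else /o=/' h.py
python3 - <<'E'
from h import *
f=grab('wrist');print(f['state']['tool_pos'])
c=redmask(f,(180,140,420,320));print(cv2.boundingRect(c),circ(f,c,.08,.032,0))
for s,b in(((547,208),75),((596,55),80)):
    p,A,c=blob(f,s,10,b);print(p,A,cv2.boundingRect(c),onz(f,p,.015),circ(f,c,.015,.042))
p,A,c=blob(f,(285,385),10,60);print(p,A,cv2.boundingRect(c),circ(f,c,.016,.031))
E
```

```text
[ 0.46865209 -0.00871182  0.1786586 ]
(264, 164, 106, 116) (array([0.467 , 0.0014, 0.0326]), 306)
[546.38546879 196.87194768] 8893.5 (493, 143, 108, 109) [[0.6401222  0.00636112 0.015     ]] (array([0.6407, 0.0049, 0.0414]), 305)
[592.4859344   46.97795806] 8567.0 (542, 0, 98, 102) [[0.65882399 0.11258281 0.015     ]] (array([0.6596, 0.1124, 0.0366]), 338)
[272.65189755 384.93064124] 891.5 (227, 366, 66, 45) (array([ 0.4199, -0.1627,  0.0216]), 225)
```

```bash
python3 - <<'E'
from h import *
for i in range(3):
    f=grab('wrist');print(f['state']['time_s'],f['state']['tool_pos'],f['state']['dq'].round(2))
c=redmask(f,(180,140,420,320));print(cv2.boundingRect(c),circ(f,c,.08,.032,0),circ(f,c,.08,.032,.3))
im=f['pixels'][:,:,::-1].copy();cv2.drawContours(im,[c],-1,(0,255,0),1)
cv2.imwrite('pics/w2.png',cv2.resize(im[130:310,220:420],None,fx=3,fy=3))
E
```

```text
1.5 [ 0.46738594 -0.00601601  0.17939288] [ 3.87 -1.98  0.08  2.76  2.52  3.33]
1.55 [ 0.46678472 -0.00408905  0.18011038] [ 3.02 -1.53  0.12  1.25  0.88  0.98]
1.6 [ 0.46667315 -0.00286163  0.18071142] [ 2.34 -1.02  0.14  0.38  0.22  0.1 ]
(269, 173, 104, 115) (array([0.4674, 0.0015, 0.0329]), 305) (array([ 0.4674, -0.0011,  0.0313]), 109)
```

View pics/w2.png

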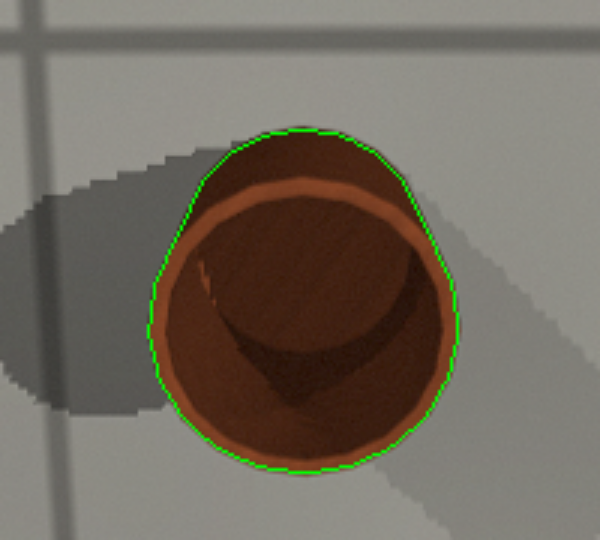

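```bash
sed -i 's/lambda p:np.hypot(\*(Q-p\[:2\]).T)-p\[2\],\[\*c0,r\]/lambda p:np.hypot(*(Q-p).T)-r,c0/' h.py
```

Emit:
jog_arm(
  segments=[
    [[1,0,0,0.06,0,0,0],[1,0,0,0.12,0,0,0],[1,0,0,0.151,0,0,0],[1,0,0,0.151,0,0,0],[0.5,0,0,0.151,0,0,0],[0.5,0,0,0.151,0,0,0],[0.5,0,0,0.151,0,0,0],[0.5,0,0,0.151,0,0,0],[0.5,0,0,0.151,0,0,0]],
  ],
  squeeze=45,
)

```text
time_s: 2.78
tool_pos: [0.4689, -0.0016, 0.0325]
tool_rot: [179.8, -0.1, 90.0]
force: [-1.4, 2.6, 7.7]
finger_gap: 0.747
finger_force: 50.0
```

Emit:
jog_arm(
  segments=[
    [[0.5,0,0,-0.03,0,0,0],[0.5,0,0,-0.07,0,0,0],[0.5,-0.02,0.03,-0.08,0,0,0],[0.5,-0.05,0.07,-0.08,0,0,0],[0.5,-0.08,0.115,-0.08,0,0,0],[0.5,-0.1,0.145,-0.08,0,0,0],[0.5,-0.1055,0.152,-0.08,0,0,0],[0.5,-0.1055,0.152,-0.08,0,0,0],[0.5,-0.1055,0.152,-0.08,0,0,0],[0.5,-0.1055,0.152,-0.06,0,0,0]],
  ],
)

```text
time_s: 4.03
tool_pos: [0.6199, -0.1071, 0.0921]
tool_rot: [179.8, 0.0, 90.1]
force: [0.6, 0.5, -2.2]
finger_gap: 0.751
finger_force: 50.9
```

```bash
python3 - <<'E'
from h import *
f=grab('wrist');print(f['state']['tool_pos']);save('w3',f)
E
```

```text
[ 0.61988577 -0.10707814  0.09212774]
```

View pics/w3.png

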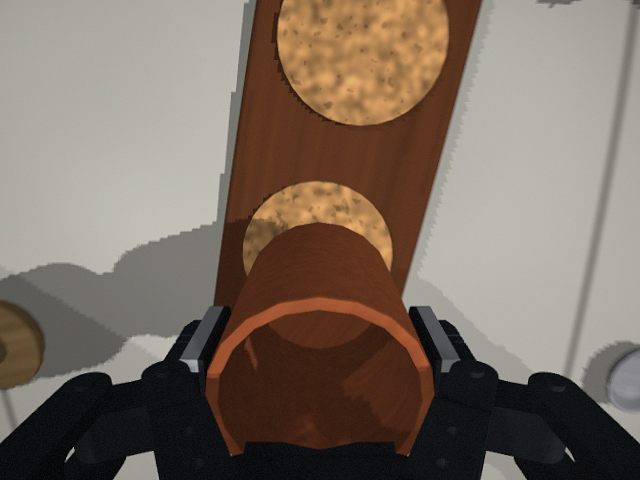

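Emit:
jog_arm(
  segments=[
    [[0.5,0,0,0.025,0,0,0],[0.5,0,0,0.04,0,0,0],[0.5,0,0,0.045,0,0,0],[0.5,0,0,0.045,0,0,0]],
  ],
)

```text
time_s: 4.58
tool_pos: [0.6179, -0.107, 0.0474]
tool_rot: [-179.9, -0.0, 90.0]
force: [-8.1, 2.4, 14.3]
finger_gap: 0.751
finger_force: 52.0
```

```bash
python3 - <<'E'
from h import *
s=get_state();print(s['tool_pos'],s['force'],s['qpos'])
E
```

```text
[ 0.61788551 -0.10701534  0.04741477] [-8.05285492  2.35023634 14.27935343] [-9.83447564e+00  2.80902353e+01 -1.29831107e+01  4.90049676e+01
  1.61981145e-02  8.01366895e+01]
```

Emit:
jog_arm(
  segments=[
    [[1,0,0,0,0,0,0],[1,0,0,0,0,0,0],[1,0,0,0,0,0,0],[1,0,0,-0.05,0,0,0],[1,0,0,-0.1,0,0,0],[1,0,0,-0.14,0,0,0],[1,0,0,-0.14,0,0,0],[1,0,0,-0.14,0,0,0]],
  ],
)

```text
time_s: 5.58
tool_pos: [0.6189, -0.1076, 0.1846]
tool_rot: [-180.0, -0.0, 90.0]
force: [0.9, 0.7, -0.9]
finger_gap: 0.999
finger_force: 0.0
```

```bash
python3 - <<'E'
from h import *
f=grab('wrist');print(f['state']['tool_pos']);save('w4',f)
c=redmask(f,(180,140,460,340));print(cv2.boundingRect(c),circ(f,c,.095,.032,.2))
p,A,c=blob(f,(360,80),12,95);print(p,A,cv2.boundingRect(c),onz(f,p,.015),circ(f,c,.015,.042))
E
```

```text
[ 0.61887865 -0.10762522  0.18463988]
(239, 140, 170, 166) (array([ 0.6206, -0.1136]), 177)
[351.37926567  58.26224377] 11448.0 (292, 0, 120, 121) [[0.64095333 0.00499316 0.015     ]] (array([0.641 , 0.0041]), 356)
```

View pics/w4.png

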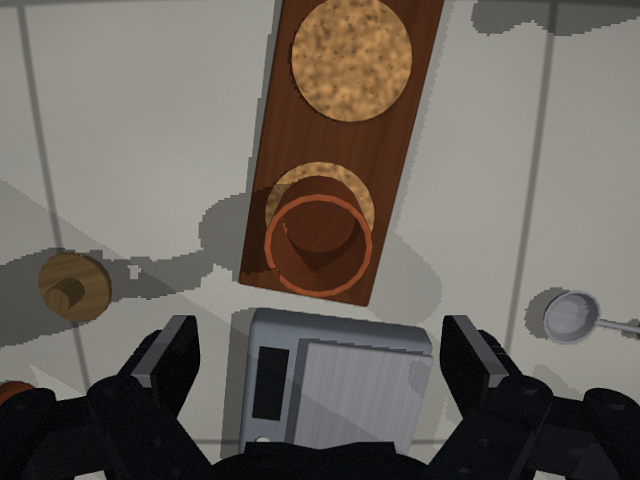

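Emit:
jog_arm(
  segments=[
    [[1,-0.02,-0.03,0,0,0,0],[1,-0.05,-0.08,0,0,0,0],[1,-0.085,-0.13,0,0,0,0],[1,-0.12,-0.18,0,0,0,0],[1,-0.15,-0.23,0,0,0,0],[1,-0.18,-0.275,0,0,0,0],[1,-0.191,-0.291,0,0,0,0],[1,-0.191,-0.291,0,0,0,0],[1,-0.191,-0.291,0,0,0,0],[1,-0.191,-0.291,0,0,0,0]],
  ],
)

```text
time_s: 6.88
tool_pos: [0.3289, -0.2981, 0.1849]
tool_rot: [-180.0, -0.0, 90.1]
force: [-0.4, -0.5, -0.1]
finger_gap: 0.999
finger_force: 0.0
```

```bash
cat >> h.py <<'E'
def rim(f,px,R,z,r,v=95):
    """bright rim ellipse around px: outer contour of reddish bright pixels, largest within radius R"""
    h=cv2.cvtColor(f['pixels'],cv2.COLOR_RGB2HSV);m=((h[...,0]<14)&(h[...,1]>120)&(h[...,2]>v)).astype(np.uint8)
    w=np.zeros_like(m);cv2.circle(w,tuple(px),R,1,-1);m*=w
    cs,_=cv2.findContours(m,cv2.RETR_EXTERNAL,cv2.CHAIN_APPROX_NONE);c=max(cs,key=lambda c:cv2.boundingRect(c)[2])
    return cv2.boundingRect(c),circ(f,c,z,r,.1)
E
python3 - <<'E'
from h import *
f=grab('wrist');print(f['state']['tool_pos'],f['state']['qpos']);save('w5',f)
c=redmask(f,(180,120,460,320));print(cv2.boundingRect(c),circ(f,c,.1,.027,.2))
im=f['pixels'][:,:,::-1].copy();cv2.drawContours(im,[c],-1,(0,255,0),1);save('w5',dict(pixels=im[:,:,::-1]))
E
```

```text
[ 0.32886125 -0.29807616  0.18490491] [-4.21990746e+01  2.73668949e+00 -2.74092430e+01  5.98931302e+01
  1.37686853e-02  4.77098160e+01]
(275, 178, 93, 112) (array([ 0.3298, -0.2952]), 111)
```

View pics/w5.png

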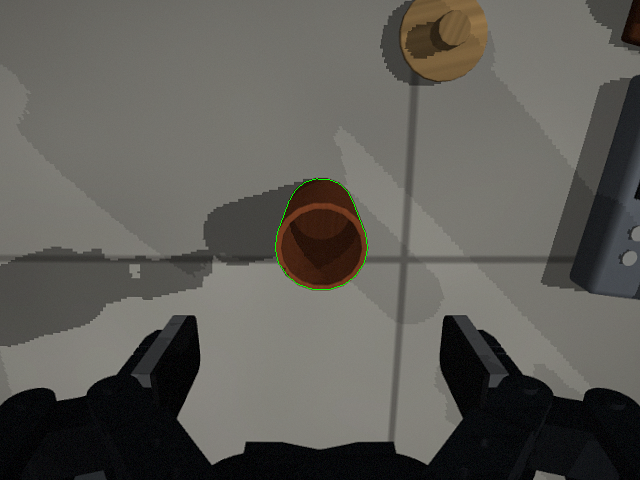

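Emit:
jog_arm(
  segments=[
    [[1,0.0015,0,0.055,0,0,0],[1,0.0015,0,0.11,0,0,0],[1,0.0015,0,0.14,0,0,0],[1,0.0015,0,0.14,0,0,0],[0.4,0.0015,0,0.14,0,0,0],[0.4,0.0015,0,0.14,0,0,0],[0.4,0.0015,0,0.14,0,0,0],[0.4,0.0015,0,0.14,0,0,0],[0.4,0.0015,0,0.14,0,0,0],[0.4,0.0015,0,0.14,0,0,0]],
  ],
  squeeze=45,
)

```text
time_s: 8.18
tool_pos: [0.3295, -0.2983, 0.0472]
tool_rot: [179.9, 0.1, 90.0]
force: [-0.7, 1.2, 6.7]
finger_gap: 0.617
finger_force: 44.6
```

Emit:
jog_arm(
  segments=[
    [[0.4,0,0,-0.03,0,0,0],[0.4,0,0,-0.08,0,0,0],[0.4,0.03,0.025,-0.09,0,0,0],[0.4,0.075,0.061,-0.09,0,0,0],[0.4,0.12,0.097,-0.09,0,0,0],[0.4,0.165,0.134,-0.09,0,0,0],[0.4,0.21,0.17,-0.09,0,0,0],[0.4,0.255,0.207,-0.09,0,0,0],[0.4,0.3,0.243,-0.09,0,0,0],[0.4,0.335,0.272,-0.09,0,0,0]],
  ],
)

```text
time_s: 9.43
tool_pos: [0.6018, 0.04, 0.1363]
tool_rot: [179.9, -0.0, 90.1]
force: [0.1, -0.6, -2.4]
finger_gap: 0.616
finger_force: 46.3
```

Emit:
jog_arm(
  segments=[
    [[0.4,0.03,0.024,0,0,0,0],[0.4,0.055,0.045,0,0,0,0],[0.4,0.074,0.06,0,0,0,0],[0.4,0.079,0.064,0,0,0,0],[0.4,0.079,0.064,0,0,0,0],[0.4,0.079,0.064,0,0,0,0],[0.4,0.079,0.064,0.025,0,0,0],[0.4,0.079,0.064,0.035,0,0,0]],
  ],
)

```text
time_s: 10.42
tool_pos: [0.6628, 0.1158, 0.0992]
tool_rot: [-179.9, 0.0, 90.0]
force: [0.2, 0.3, -2.3]
finger_gap: 0.615
finger_force: 46.4
```

```bash
python3 - <<'E'
from h import *
f=grab('wrist');print(f['state']['tool_pos']);save('w6',f)
E
```

```text
[0.66278241 0.11582781 0.09915355]
```

View pics/w6.png

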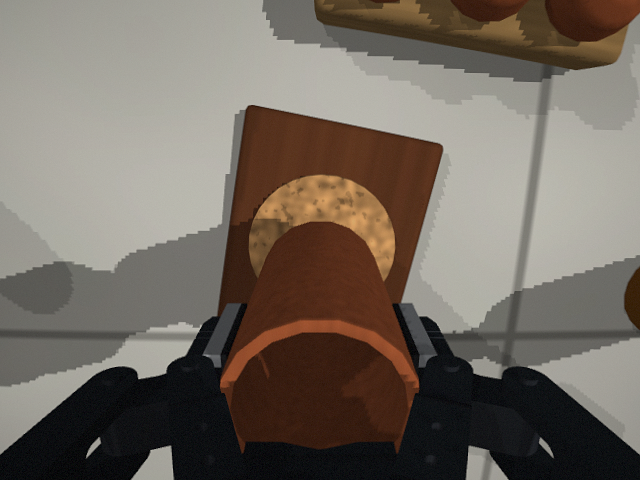

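Emit:
jog_arm(
  segments=[
    [[0.4,0.001,0,0.02,0,0,0],[0.4,0.001,0,0.034,0,0,0],[0.4,0.001,0,0.04,0,0,0],[0.4,0.001,0,0.04,0,0,0],[0.4,0.001,0,0.04,0,0,0],[1,0.001,0,0.04,0,0,0],[1,0.001,0,0.04,0,0,0],[1,0.001,0,0.04,0,0,0],[1,0.001,0,-0.02,0,0,0],[1,0.001,0,-0.07,0,0,0]],
  ],
)

```text
time_s: 11.72
tool_pos: [0.6641, 0.1178, 0.1715]
tool_rot: [-180.0, 0.0, 90.0]
force: [0.7, -0.0, -0.2]
finger_gap: 0.996
finger_force: 0.0
```

Emit:
jog_arm(
  segments=[
    [[1,0,0,-0.03,0,0,0],[1,0,0,-0.03,0,0,0],[1,0,0,-0.03,0,0,0],[1,0,0,-0.03,0,0,0]],
  ],
)

```text
time_s: 12.22
tool_pos: [0.6632, 0.1177, 0.1984]
tool_rot: [-179.8, 0.0, 90.0]
force: [-0.3, -0.6, -0.1]
finger_gap: 0.997
finger_force: 0.0
```

```bash
python3 - <<'E'
from h import *
f=grab('wrist');print(f['state']['tool_pos']);save('w7',f)
c=redmask(f,(200,120,440,330));print(cv2.boundingRect(c))
print(rim(f,(320,235),90,.115,.027))
E
```

```text
[0.66315161 0.11766337 0.19836697]
(235, 120, 171, 210)
((275, 203, 94, 88), (array([0.6641, 0.1205]), 126))
```

Emit:
jog_arm(
  segments=[
    [[1,0.005,-0.03,0,0,0,0],[1,0.01,-0.08,0,0,0,0],[1,0.015,-0.13,0,0,0,0],[1,0.02,-0.18,0.01,0,0,0],[1,0.03,-0.23,0.02,0,0,0],[1,0.034,-0.251,0.02,0,0,0],[1,0.034,-0.252,0.02,0,0,0],[1,0.034,-0.252,0.02,0,0,0],[1,0.034,-0.252,0.02,0,0,0]],
  ],
)

```text
time_s: 13.4
tool_pos: [0.4136, 0.1518, 0.1805]
tool_rot: [180.0, -0.0, 90.0]
force: [1.0, 0.2, 0.2]
finger_gap: 1.0
finger_force: 0.0
```

```bash
python3 - <<'E'
from h import *
f=grab('wrist');print(f['state']['tool_pos']);save('w8',f);np.save('w8.npy',f,allow_pickle=True)
S=np.load('scene0.npy',allow_pickle=True).item();print(onz(S,[(430,227)],.085))
E
```

```text
[0.41361818 0.15184444 0.18046101]
[[0.42152478 0.1670723  0.085     ]]
```

View pics/w8.png

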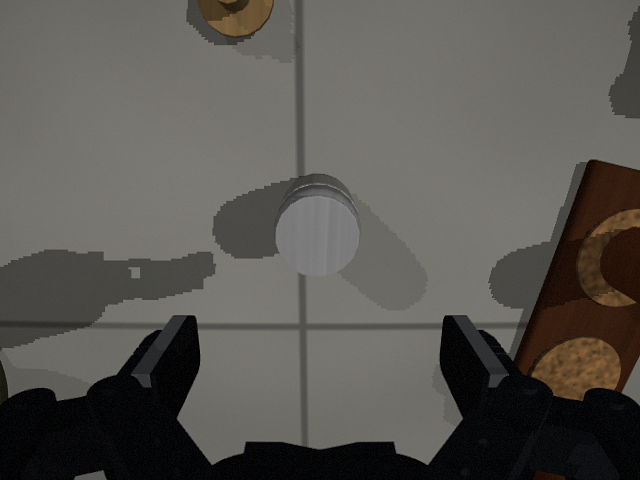

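```bash
python3 - <<'E'
from h import *
f=np.load('w8.npy',allow_pickle=True).item();print(onz(f,[(317.7,235),(276,235),(360,235),(318,276)],.085).round(4))
p,A,c=blob(f,(318,240),5,50);print(p,A,cv2.boundingRect(c),circ(f,c,.085,.0275,.1))
E
```

```text
[[0.4127 0.1578 0.085 ]
 [0.388  0.1578 0.085 ]
 [0.4378 0.1578 0.085 ]
 [0.4129 0.1317 0.085 ]]
[315.9986442  241.43072964] 6023.5 (271, 196, 89, 95) (array([0.4113, 0.152 ]), 157)
```

Emit:
jog_arm(
  segments=[
    [[1,0.004,0,0.055,0,0,0],[1,0.004,0,0.11,0,0,0],[1,0.004,0,0.148,0,0,0],[1,0.004,0,0.15,0,0,0],[0.4,0.004,0,0.15,0,0,0],[0.4,0.004,0,0.15,0,0,0],[0.4,0.004,0,0.15,0,0,0],[0.4,0.004,0,0.15,0,0,0],[0.4,0.004,0,0.15,0,0,0],[0.4,0.004,0,0.15,0,0,0]],
  ],
  squeeze=45,
)

```text
time_s: 14.7
tool_pos: [0.4138, 0.1564, 0.0323]
tool_rot: [179.8, -0.1, 90.0]
force: [-2.1, -0.2, 6.6]
finger_gap: 0.632
finger_force: 47.2
```

```bash
python3 - <<'E'
from h import *
f=grab('wrist');save('w9',f)
E
```

```text
(no output)
```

View pics/w9.png

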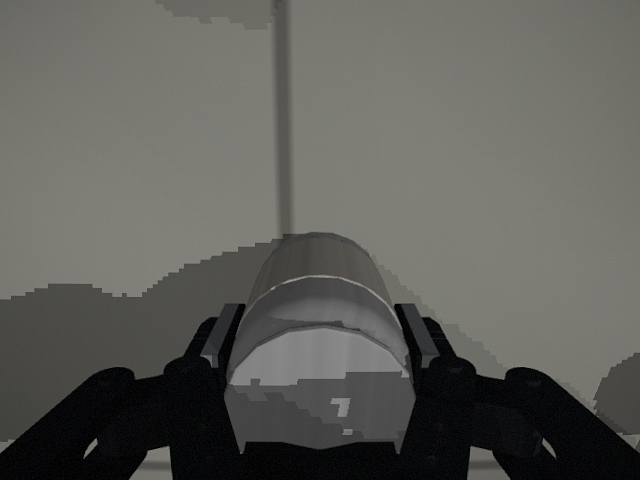

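Emit:
jog_arm(
  segments=[
    [[0.4,0,0,-0.03,0,0,0],[0.4,0,0,-0.065,0,0,0],[0.4,-0.018,0.027,-0.075,0,0,0],[0.4,-0.045,0.067,-0.075,0,0,0],[0.4,-0.075,0.112,-0.075,0,0,0],[0.4,-0.105,0.157,-0.075,0,0,0],[0.4,-0.132,0.199,-0.075,0,0,0],[0.4,-0.151,0.227,-0.075,0,0,0],[0.4,-0.151,0.227,-0.075,0,0,0],[0.4,-0.151,0.227,-0.06,0,0,0]],
  ],
)

```text
time_s: 16.0
tool_pos: [0.6399, 0.005, 0.0913]
tool_rot: [179.9, -0.0, 90.0]
force: [-0.7, -0.4, -3.0]
finger_gap: 0.629
finger_force: 49.1
```

Emit:
jog_arm(
  segments=[
    [[0.4,0,0,0,0,0,0],[0.4,0,0,0.025,0,0,0],[0.4,0,0,0.041,0,0,0],[0.4,0,0,0.045,0,0,0],[0.4,0,0,0.045,0,0,0],[0.4,0,0,0.045,0,0,0]],
  ],
)

```text
time_s: 16.75
tool_pos: [0.6378, 0.0055, 0.0468]
tool_rot: [-179.9, -0.0, 90.0]
force: [-7.4, 0.3, 11.8]
finger_gap: 0.633
finger_force: 50.9
```

Emit:
jog_arm(
  segments=[
    [[1,0,0,0,0,0,0],[1,0,0,0,0,0,0],[1,0,0,0,0,0,0],[1,0,0,-0.05,0,0,0],[1,0,0,-0.1,0,0,0],[1,0,0,-0.15,0,0,0],[1,0,0,-0.15,0,0,0],[1,0,0,-0.15,0,0,0],[1,0,0,-0.15,0,0,0]],
  ],
)

```text
time_s: 17.88
tool_pos: [0.6381, 0.0048, 0.1934]
tool_rot: [-179.8, 0.0, 90.0]
force: [0.5, -0.1, -0.4]
finger_gap: 0.995
finger_force: 0.0
```

```bash
python3 - <<'E'
from h import *
f=grab('wrist');print(f['state']['tool_pos']);save('w10',f)
f=grab('top');save('t10',f)
E
cat > v.py <<'E'
import cv2,numpy as np,sys
a=cv2.imread('pics/w10.png');b=cv2.imread('pics/t10.png')[140:260,200:460]
cv2.imwrite('pics/c10.png',np.hstack([cv2.resize(a,(533,400)),cv2.resize(b,(260,120))[:, :260] if 0 else cv2.copyMakeBorder(b,0,280,0,0,0)]))
E
python3 v.py
```

```text
[0.63806808 0.00483164 0.19339712]
```

View pics/c10.png

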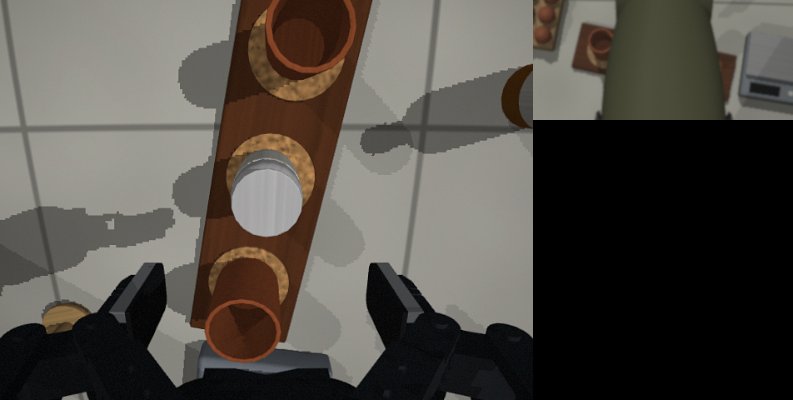

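Emit:
jog_arm(
  segments=[
    [[1,-0.02,-0.025,0,0,0,0],[1,-0.055,-0.07,0,0,0,0],[1,-0.09,-0.115,0,0,0,0],[1,-0.125,-0.16,0.01,0,0,0],[1,-0.155,-0.2,0.03,0,0,0],[1,-0.173,-0.225,0.05,0,0,0],[1,-0.173,-0.225,0.05,0,0,0],[1,-0.173,-0.225,0.05,0,0,0],[1,-0.173,-0.225,0.05,0,0,0]],
  ],
)

```text
time_s: 19.1
tool_pos: [0.4156, -0.1679, 0.1458]
tool_rot: [179.9, 0.0, 90.1]
force: [-0.2, 0.3, -0.7]
finger_gap: 1.0
finger_force: 0.0
```

```bash
python3 - <<'E'
from h import *
f=grab('wrist');print(f['state']['tool_pos']);save('w11',f);np.save('w11.npy',f,allow_pickle=True)
E
```

```text
[ 0.41558585 -0.16794275  0.14583609]
```

View pics/w11.png

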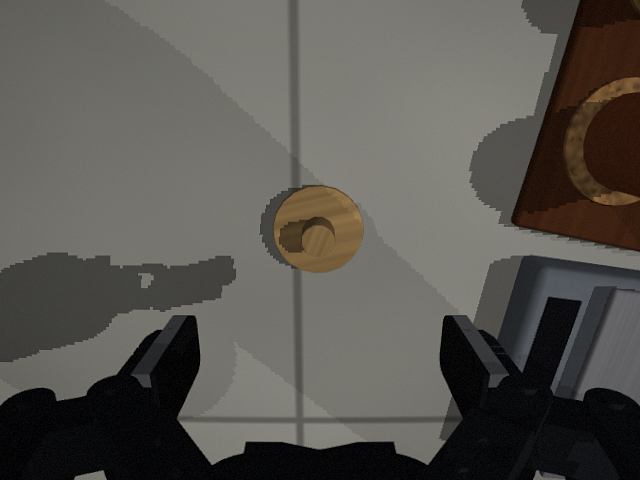

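```bash
cat >> h.py <<'E'
def wood(f,box):
    h=cv2.cvtColor(cv2.GaussianBlur(f['pixels'],(3,3),0),cv2.COLOR_RGB2HSV)
    m=((h[...,0]>9)&(h[...,0]<28)&(h[...,1]>85)).astype(np.uint8);w=np.zeros_like(m);x0,y0,x1,y1=box;w[y0:y1,x0:x1]=1
    cs,_=cv2.findContours(cv2.morphologyEx(m*w,cv2.MORPH_CLOSE,np.ones((5,5))),cv2.RETR_EXTERNAL,cv2.CHAIN_APPROX_NONE)
    return max(cs,key=cv2.contourArea)
E
python3 - <<'E'
from h import *
f=np.load('w11.npy',allow_pickle=True).item()
c=wood(f,(240,150,400,310));print(cv2.boundingRect(c),circ(f,c,.016,.031),circ(f,c,.016,.031,.1))
print(onz(f,[(318.5,229),(274,229),(363,229)],.016),onz(f,[(318,239.5)],.04))
E
```

```text
(273, 185, 90, 88) (array([ 0.4145, -0.1684]), 249) (array([ 0.4145, -0.1674]), 116)
[[ 0.41517409 -0.16775077  0.016     ]
 [ 0.38509981 -0.16779518  0.016     ]
 [ 0.44524941 -0.16769332  0.016     ]] [[ 0.41489981 -0.1679174   0.04      ]]
```

Emit:
jog_arm(
  segments=[
    [[1,0,0,0.055,0,0,0],[1,0,0,0.105,0,0,0],[1,0,0,0.126,0,0,0],[1,0,0,0.126,0,0,0],[0.1,0,0,0.126,0,0,0],[0.1,0,0,0.126,0,0,0],[0.1,0,0,0.126,0,0,0],[0.1,0,0,0.126,0,0,0],[0.1,0,0,0.126,0,0,0],[0.1,0,0,0.126,0,0,0]],
  ],
  squeeze=30,
)

```text
time_s: 20.4
tool_pos: [0.4148, -0.1684, 0.0202]
tool_rot: [179.9, 0.0, 90.0]
force: [-0.6, 0.6, 5.4]
finger_gap: 0.247
finger_force: 29.1
```

Emit:
jog_arm(
  segments=[
    [[0.1,0,0,0,0,0,0],[0.1,0,0,0,0,0,0],[0.1,0,0,0,0,0,0]],
  ],
)

```text
time_s: 20.78
tool_pos: [0.4148, -0.1685, 0.0201]
tool_rot: [179.9, 0.0, 90.0]
force: [-1.0, -0.8, 6.7]
finger_gap: 0.246
finger_force: 29.1
```

Emit:
jog_arm(
  segments=[
    [[0.1,0,0,-0.04,0,0,0],[0.1,0,0.01,-0.09,0,0,0],[0.1,-0.005,0.04,-0.13,0,0,0],[0.1,-0.01,0.08,-0.165,0,0,0],[0.1,-0.015,0.12,-0.19,0,0,0],[0.1,-0.02,0.165,-0.19,0,0,0],[0.1,-0.02,0.2,-0.19,0,0,0],[0.1,-0.02,0.205,-0.19,0,0,0],[0.1,-0.02,0.205,-0.19,0,0,0],[0.1,-0.02,0.205,-0.19,0,0,0]],
  ],
)

```text
time_s: 22.02
tool_pos: [0.6181, -0.1882, 0.2094]
tool_rot: [-180.0, -0.0, 90.0]
force: [-0.2, 0.2, -0.5]
finger_gap: 0.241
finger_force: 29.8
```

Emit:
jog_arm(
  segments=[
    [[0.1,0,0,0,0,0,0],[0.1,0,0,0,0,0,0],[0.1,0,0,0,0,0,0]],
  ],
)

```text
time_s: 22.4
tool_pos: [0.619, -0.1882, 0.2095]
tool_rot: [180.0, 0.0, 90.0]
force: [0.0, 0.2, -0.5]
finger_gap: 0.244
finger_force: 29.8
```

```bash
python3 - <<'E'
from h import *
f=grab('wrist');save('w12',f);np.save('w12.npy',f,allow_pickle=True);s=f['state'];print(s['tool_pos'],s['tool_rot'])
c0,d=ray(f,[(320,240)]);
# expected rim pixel
T=np.array(f['tool_from_camera']);Rt=Ro.from_euler('xyz',s['tool_rot'],degrees=True).as_matrix()
def proj(X):
    p=np.linalg.inv(T)@np.r_[Rt.T@(np.array(X)-s['tool_pos']),1];return cv2.projectPoints(p[None,:3],np.zeros(3),np.zeros(3),np.array(f['K']),np.array(f['dist_coeffs']))[0].ravel()
print(proj([.62,-.108,.095]),proj([.62,-.108,.015]),proj(s['tool_pos']-[0,0,.004]))
h=cv2.cvtColor(f['pixels'],cv2.COLOR_RGB2HSV);x,y=map(int,proj([.62,-.108,.095]));print(h[y,x-90:x+90:4].tolist())
E
```

```text
[ 0.61902956 -0.18823741  0.20954342] [1.79984511e+02 5.38308428e-03 8.99972319e+01]
[320.99890265 104.63859527] [320.66193242 106.88155354] [319.08698236 315.30726609]
[[17, 17, 103], [30, 18, 102], [18, 13, 102], [21, 17, 103], [21, 18, 102], [8, 199, 41], [10, 164, 45], [9, 159, 45], [12, 193, 41], [9, 178, 139], [10, 181, 104], [10, 183, 82], [10, 176, 81], [9, 171, 67], [9, 181, 72], [9, 182, 73], [9, 190, 71], [10, 192, 73], [10, 176, 71], [8, 188, 72], [11, 192, 69], [10, 182, 70], [10, 196, 69], [10, 182, 73], [8, 174, 72], [9, 174, 69], [9, 188, 72], [9, 183, 71], [11, 201, 71], [10, 178, 70], [11, 180, 71], [8, 183, 60], [12, 203, 49], [8, 189, 58], [9, 181, 110], [9, 183, 138], [11, 168, 76], [10, 177, 78], [10, 178, 76], [11, 169, 80], [10, 200, 69], [19, 14, 142], [26, 15, 138], [27, 15, 156], [27, 15, 155]]
```

```bash
cat >> h.py <<'E'
def rim2(f,px,R,z,r,vs=(100,110,120)):
    h=cv2.cvtColor(f['pixels'],cv2.COLOR_RGB2HSV);out=[]
    for v in vs:
        m=((h[...,0]<13)&(h[...,1]>140)&(h[...,2]>v)).astype(np.uint8)
        w=np.zeros_like(m);cv2.circle(w,tuple(px),R,1,-1);m*=w
        P=onz(f,cv2.findNonZero(m).reshape(-1,2),z)[:,:2];c=P.mean(0)
        # rim is the annulus r-4mm..r: points fitted to its mid radius
        for _ in range(15):
            d=np.hypot(*(P-c).T);Q=P[abs(d-r+.002)<.005] 
            c=least_squares(lambda p:np.hypot(*(Q-p).T)-r+.002,c,loss='soft_l1',f_scale=.001).x
        out.append((c.round(4),len(Q),len(P),np.std(np.hypot(*(Q-c).T)).round(4)))
    return out
E
python3 - <<'E'
from h import *
f=np.load('w12.npy',allow_pickle=True).item()
print(rim2(f,(321,105),70,.095,.032))
h=cv2.cvtColor(f['pixels'],cv2.COLOR_RGB2HSV)
for y in (285,295,305,315,325,335,345): print(y,h[y,180:460:10,2].tolist())
c=wood(f,(180,235,460,400));print(cv2.boundingRect(c));p=c.reshape(-1,2)
for y in range(235,400,10):
    q=p[p[:,1]==y];
    if len(q):print(y,q[:,0].min(),q[:,0].max())
E
```

```text
[(array([ 0.6181, -0.1077]), 1946, 1970, np.float64(0.001)), (array([ 0.6182, -0.1077]), 1828, 1848, np.float64(0.001)), (array([ 0.6182, -0.1076]), 1684, 1700, np.float64(0.0009))]
285 [147, 148, 146, 147, 145, 85, 85, 159, 163, 166, 168, 169, 169, 165, 158, 156, 152, 152, 153, 157, 168, 182, 135, 139, 137, 137, 136, 138]
295 [147, 146, 146, 145, 143, 82, 84, 146, 144, 142, 138, 137, 135, 69, 84, 109, 154, 158, 181, 185, 188, 184, 137, 136, 138, 138, 136, 139]
305 [146, 147, 145, 144, 144, 84, 85, 97, 94, 96, 76, 18, 68, 77, 89, 92, 54, 15, 75, 154, 173, 173, 134, 135, 131, 137, 137, 154]
315 [148, 147, 144, 144, 147, 84, 76, 107, 18, 76, 76, 15, 69, 75, 94, 94, 54, 13, 68, 69, 16, 166, 131, 133, 135, 137, 140, 153]
325 [145, 147, 145, 146, 145, 85, 57, 13, 21, 72, 74, 18, 81, 152, 107, 101, 57, 9, 74, 76, 18, 83, 137, 137, 137, 136, 136, 154]
335 [145, 142, 144, 142, 145, 84, 62, 13, 20, 73, 36, 64, 81, 104, 103, 105, 91, 29, 76, 76, 14, 17, 129, 132, 138, 136, 157, 155]
345 [145, 143, 142, 145, 127, 83, 75, 19, 14, 72, 12, 88, 82, 90, 99, 96, 101, 61, 19, 62, 8, 11, 131, 130, 136, 138, 154, 146]
(241, 238, 156, 144)
245 284 353
255 269 370
265 258 379
275 253 387
285 247 391
295 244 395
305 242 396
315 242 396
325 244 395
335 289 350
345 289 350
355 289 350
365 290 349
375 289 350
```

```bash
cat >> h.py <<'E'
def lidoff(f,box,ylim,rf,d0=.010,d1=.004):
    """held lid flange centre minus TCP (world x,y): near arc on the flange's lower edge, sides on its upper"""
    p=wood(f,box).reshape(-1,2);t=f['state']['tool_pos'];p=p[(p[:,1]<ylim)]
    res=[]
    for d in (d0,d1):
        P=onz(f,p,t[2]-d)[:,:2]
        o=least_squares(lambda c:np.hypot(*(P-c).T)-rf,t[:2],loss='soft_l1',f_scale=.001);res.append((o.x-t[:2]).round(4))
        o=least_squares(lambda c:np.hypot(*(P-c[:2]).T)-c[2],[*t[:2],rf],loss='soft_l1',f_scale=.001);res.append((o.x-[*t[:2],0]).round(4))
    return res
E
python3 - <<'E'
from h import *
f=np.load('w12.npy',allow_pickle=True).item()
for y in (275,300,328):print(y,lidoff(f,(180,235,460,400),y,.031))
E
```

```text
275 [array([-0.0001, -0.0016]), array([-0.0001, -0.0016,  0.031 ]), array([-0.0001,  0.    ]), array([-0.0001,  0.0014,  0.0298])]
300 [array([ 0.    , -0.0018]), array([-0.    , -0.    ,  0.0296]), array([ 0.    , -0.0003]), array([0.    , 0.003 , 0.0284])]
328 [array([ 0.    , -0.0017]), array([-0.0001,  0.0056,  0.0251]), array([ 0.    , -0.0004]), array([-0.0001,  0.0084,  0.024 ])]
```

Emit:
jog_arm(
  segments=[
    [[0.1,0.03,0,0,0,0,0],[0.1,0.065,-0.0008,0.01,0,0,0],[0.1,0.0812,-0.0008,0.04,0,0,0],[0.1,0.0812,-0.0008,0.07,0,0,0],[0.1,0.0812,-0.0008,0.086,0,0,0],[0.1,0.0812,-0.0008,0.0895,0,0,0],[0.1,0.0812,-0.0008,0.0895,0,0,0],[0.1,0.0812,-0.0008,0.0895,0,0,0],[0.1,0.0812,-0.0008,0.0895,0,0,0]],
  ],
)

```text
time_s: 23.58
tool_pos: [0.619, -0.1072, 0.1207]
tool_rot: [179.9, 0.0, 90.0]
force: [-0.3, -0.4, -0.3]
finger_gap: 0.239
finger_force: 29.8
```

Emit:
jog_arm(
  segments=[
    [[0.1,0,0,0.002,0,0,0],[0.1,0,0,0.004,0,0,0],[0.1,0,0,0.007,0,0,0],[0.1,0,0,0.009,0,0,0],[0.1,0,0,0.009,0,0,0]],
  ],
)

```text
time_s: 24.2
tool_pos: [0.6182, -0.1069, 0.1105]
tool_rot: [-180.0, -0.0, 90.0]
force: [-0.3, -0.5, -1.6]
finger_gap: 0.241
finger_force: 29.8
```

Emit:
jog_arm(
  segments=[
    [[0.1,0,0,0.003,0,0,0],[0.1,0,0,0.005,0,0,0],[0.1,0,0,0.007,0,0,0],[0.1,0,0,0.008,0,0,0],[0.1,0,0,0.008,0,0,0],[0.1,0,0,0.008,0,0,0]],
  ],
)

```text
time_s: 24.95
tool_pos: [0.6187, -0.107, 0.1051]
tool_rot: [179.9, 0.0, 90.0]
force: [-5.2, 1.3, 14.2]
finger_gap: 0.241
finger_force: 31.2
```

Emit:
jog_arm(
  segments=[
    [[0.5,0,0,0,0,0,0],[1,0,0,0,0,0,0],[1,0,0,0,0,0,0],[1,0,0,-0.03,0,0,0],[1,0.01,-0.01,-0.075,0,0,0],[1,0.04,-0.04,-0.1,0,0,0],[1,0.08,-0.08,-0.1,0,0,0],[1,0.12,-0.115,-0.1,0,0,0],[1,0.165,-0.145,-0.1,0,0,0],[1,0.21,-0.175,-0.1,0,0,0]],
  ],
)

```text
time_s: 26.2
tool_pos: [0.4423, 0.1041, 0.2028]
tool_rot: [180.0, -0.0, 90.0]
force: [0.3, 1.1, -0.4]
finger_gap: 1.002
finger_force: 0.0
```

Emit:
jog_arm(
  segments=[
    [[1,0.045,-0.025,0,0,0,0],[1,0.09,-0.045,0.01,0,0,0],[1,0.135,-0.065,0.03,0,0,0],[1,0.175,-0.08,0.05,0,0,0],[1,0.197,-0.09,0.06,0,0,0],[1,0.197,-0.09,0.06,0,0,0],[1,0.197,-0.09,0.06,0,0,0],[1,0.197,-0.09,0.06,0,0,0]],
  ],
)

```text
time_s: 27.2
tool_pos: [0.354, 0.2994, 0.1433]
tool_rot: [180.0, -0.0, 89.9]
force: [0.1, -0.4, -0.2]
finger_gap: 1.003
finger_force: 0.0
```

```bash
python3 - <<'E'
from h import *
f=grab('wrist');print(f['state']['tool_pos']);save('w13',f);np.save('w13.npy',f,allow_pickle=True)
c=wood(f,(220,130,420,310));print(cv2.boundingRect(c),circ(f,c,.016,.026),circ(f,c,.016,.026,.1))
E
```

```text
[0.35403441 0.29944363 0.14328281]
(286, 185, 77, 75) (array([0.3571, 0.3047]), 211) (array([0.3571, 0.3058]), 99)
```

Emit:
jog_arm(
  segments=[
    [[1,0.0056,0.003,0.04,0,0,0],[1,0.0056,0.003,0.09,0,0,0],[1,0.0056,0.003,0.1232,0,0,0],[1,0.0056,0.003,0.1232,0,0,0],[0.1,0.0056,0.003,0.1232,0,0,0],[0.1,0.0056,0.003,0.1232,0,0,0],[0.1,0.0056,0.003,0.1232,0,0,0],[0.1,0.0056,0.003,0.1232,0,0,0],[0.1,0.0056,0.003,0.1232,0,0,0],[0.1,0.0056,0.003,0.1232,0,0,0]],
  ],
  squeeze=30,
)

```text
time_s: 28.5
tool_pos: [0.357, 0.3061, 0.0206]
tool_rot: [179.9, -0.1, 90.0]
force: [-1.2, -0.6, 6.4]
finger_gap: 0.242
finger_force: 29.1
```

Emit:
jog_arm(
  segments=[
    [[0.1,0,0,0,0,0,0],[0.1,0,0,0,0,0,0],[0.1,0,0,0,0,0,0]],
  ],
)

```text
time_s: 28.88
tool_pos: [0.357, 0.3062, 0.0206]
tool_rot: [179.9, -0.1, 90.0]
force: [-1.0, -1.5, 6.9]
finger_gap: 0.242
finger_force: 29.1
```

Emit:
jog_arm(
  segments=[
    [[0.1,0,0,-0.04,0,0,0],[0.1,-0.01,0.01,-0.09,0,0,0],[0.1,-0.03,0.035,-0.135,0,0,0],[0.1,-0.06,0.07,-0.17,0,0,0],[0.1,-0.095,0.11,-0.2,0,0,0],[0.1,-0.13,0.15,-0.205,0,0,0],[0.1,-0.165,0.19,-0.205,0,0,0],[0.1,-0.2,0.23,-0.205,0,0,0],[0.1,-0.235,0.27,-0.205,0,0,0],[0.1,-0.258,0.297,-0.205,0,0,0]],
  ],
)

```text
time_s: 30.12
tool_pos: [0.6547, 0.0458, 0.2243]
tool_rot: [-180.0, 0.0, 89.9]
force: [-0.2, 1.2, -0.3]
finger_gap: 0.243
finger_force: 29.9
```

Emit:
jog_arm(
  segments=[
    [[0.1,-0.009,0.01,0,0,0,0],[0.1,-0.009,0.01,0,0,0,0],[0.1,-0.009,0.01,0,0,0,0],[0.1,-0.009,0.01,0,0,0,0],[0.1,-0.009,0.01,0,0,0,0]],
  ],
)

```text
time_s: 30.75
tool_pos: [0.663, 0.0394, 0.225]
tool_rot: [180.0, -0.0, 90.1]
force: [0.4, -0.0, -1.0]
finger_gap: 0.247
finger_force: 29.9
```

```bash
python3 - <<'E'
from h import *
f=grab('wrist');save('w14',f);np.save('w14.npy',f,allow_pickle=True);s=f['state'];print(s['tool_pos'],s['tool_rot'])
print(rim2(f,(321,108),65,.115,.027))
for y in (275,300,320):print(y,lidoff(f,(180,235,460,400),y,.026))
E
```

```text
[0.66296682 0.0394024  0.22500229] [ 1.79983408e+02 -6.10747239e-03  9.00660444e+01]
[(array([0.6639, 0.1192]), 1682, 1682, np.float64(0.001)), (array([0.6639, 0.1193]), 1595, 1595, np.float64(0.001)), (array([0.664 , 0.1193]), 1478, 1478, np.float64(0.0009))]
275 [array([-0.0084,  0.0071]), array([  11.9583, -173.8255,  174.2613]), array([-0.0082,  0.0084]), array([-0.0082, -0.0032,  0.035 ])]
300 [array([-0.0058,  0.0068]), array([-0.0061,  0.0119,  0.0232]), array([-0.0055,  0.0078]), array([-0.0059,  0.0143,  0.0223])]
320 [array([-0.005 ,  0.0086]), array([-0.0056,  0.0123,  0.0234]), array([-0.0049,  0.0093]), array([-0.0054,  0.0148,  0.0225])]
```

Emit:
jog_arm(
  segments=[
    [[0.1,0.03,0,0,0,0,0],[0.1,0.065,0.001,0.01,0,0,0],[0.1,0.0806,0.001,0.04,0,0,0],[0.1,0.0806,0.001,0.07,0,0,0],[0.1,0.0806,0.001,0.081,0,0,0],[0.1,0.0806,0.001,0.0844,0,0,0],[0.1,0.0806,0.001,0.0844,0,0,0],[0.1,0.0806,0.001,0.0844,0,0,0],[0.1,0.0806,0.001,0.0844,0,0,0]],
  ],
)

```text
time_s: 31.92
tool_pos: [0.6649, 0.1192, 0.1411]
tool_rot: [179.9, -0.0, 90.0]
force: [0.9, -0.0, 0.3]
finger_gap: 0.235
finger_force: 29.9
```

Emit:
jog_arm(
  segments=[
    [[0.1,0,0,0.002,0,0,0],[0.1,0,0,0.004,0,0,0],[0.1,0,0,0.007,0,0,0],[0.1,0,0,0.009,0,0,0],[0.1,0,0,0.009,0,0,0]],
  ],
)

```text
time_s: 32.55
tool_pos: [0.6641, 0.1193, 0.1308]
tool_rot: [-180.0, -0.0, 90.0]
force: [-0.9, -1.4, -0.7]
finger_gap: 0.243
finger_force: 29.9
```

Plug is inside the mouth with no force; push home.

Emit:
jog_arm(
  segments=[
    [[0.1,0,0,0.003,0,0,0],[0.1,0,0,0.005,0,0,0],[0.1,0,0,0.007,0,0,0],[0.1,0,0,0.008,0,0,0],[0.1,0,0,0.008,0,0,0],[0.1,0,0,0.008,0,0,0]],
  ],
)

```text
time_s: 33.3
tool_pos: [0.6649, 0.1198, 0.1257]
tool_rot: [179.9, -0.1, 90.0]
force: [-4.3, 2.4, 12.1]
finger_gap: 0.24
finger_force: 31.2
```

Emit:
jog_arm(
  segments=[
    [[0.5,0,0,0,0,0,0],[1,0,0,0,0,0,0],[1,0,0,0,0,0,0],[1,0,0,-0.03,0,0,0],[1,0,0,-0.075,0,0,0],[1,-0.03,-0.04,-0.09,0,0,0],[1,-0.06,-0.09,-0.09,0,0,0],[1,-0.06,-0.14,-0.09,0,0,0],[1,-0.06,-0.19,-0.09,0,0,0],[1,-0.06,-0.23,-0.09,0,0,0]],
  ],
)

```text
time_s: 34.55
tool_pos: [0.4323, 0.059, 0.213]
tool_rot: [-180.0, 0.0, 90.0]
force: [0.6, -0.2, 0.7]
finger_gap: 0.999
finger_force: 0.0
```

Emit:
jog_arm(
  segments=[
    [[1,0.06,-0.03,0,0,0,0],[1,0.12,-0.05,0,0,0,0],[1,0.18,-0.05,0,0,0,0],[1,0.22,-0.05,0,0,0,0],[1,0.22,-0.05,0,0,0,0],[1,0.22,-0.05,0,0,0,0]],
  ],
)

```text
time_s: 35.3
tool_pos: [0.384, 0.2787, 0.2129]
tool_rot: [-180.0, 0.1, 90.0]
force: [0.3, 0.9, -0.9]
finger_gap: 1.0
finger_force: 0.0
```

```bash
python3 - <<'E'
from h import *
T=grab('top');S=grab('scene')
a=T['pixels'][110:260,160:500,::-1];b=S['pixels'][150:390,180:480,::-1]
b=cv2.resize(b,(500,400));a=cv2.resize(a,(299,132));a=cv2.copyMakeBorder(a,0,268,0,0,cv2.BORDER_CONSTANT)
cv2.imwrite('pics/fin.png',np.hstack([b,a]))
E
```

```text
(no output)
```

View pics/fin.png

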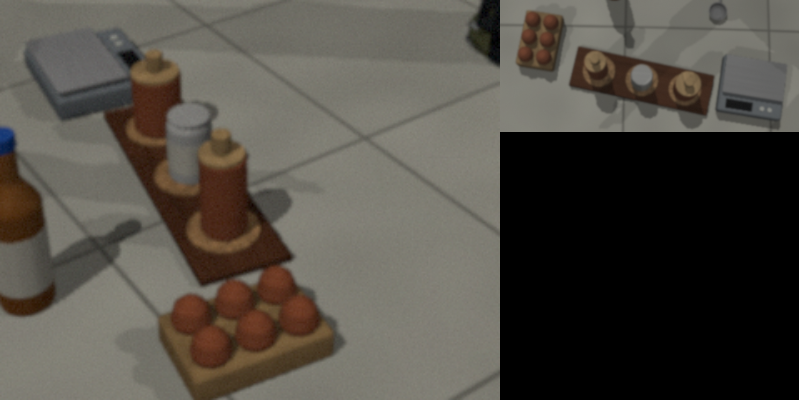

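```bash
python3 - <<'E'
from h import *
f=grab('wrist');f['state']=dict(tool_pos=np.array([.6381,.0048,.1934]),tool_rot=[180,0,90])
im=cv2.imread('pics/w10.png')[:,:,::-1];f['pixels']=im
print(onz(f,[(320.5,242)],.10))
h=cv2.cvtColor(im,cv2.COLOR_RGB2HSV);m=((h[...,1]<40)&(h[...,2]>120)).astype(np.uint8);w=m*0;w[180:300,265:375]=1
cs,_=cv2.findContours(m*w,cv2.RETR_EXTERNAL,cv2.CHAIN_APPROX_NONE);c=max(cs,key=cv2.contourArea)
print(cv2.boundingRect(c),circ(f,c,.1,.026,.1))
E
```

```text
[[0.63880701 0.00706125 0.1       ]]
(278, 189, 86, 95) (array([0.6384, 0.0071]), 110)
```

```bash
python3 -c "
from bench import *
print(job_done())"
```

```text
the job is handed in; nothing more can be done
None
```

I handed the job in at about 35 s: both jars (lids pushed home) and the can stand upright on their mats in the order asked, each measured within about 3 mm of centre, and the final pictures show the egg carton where it was.

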